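# Push a tube rack past a sprung gate

## Robot

A 7-joint arm with a two-finger parallel gripper is mounted at the origin on a cart in front of the work surface, level with it; the furniture and walls round the work are solid. World frame = base frame: x ahead of the robot, y to its left, z up, the work surface at z = 0. Lengths are in m, angles in rad, forces in N, time in s.
With the tool pointing down it reaches from about 0.35 to 0.9 m from the base axis. Payload 8.1 kg.
Tool frame: the origin (TCP) lies at the very end of the fingers, on their centre line; the grasp point (between the pads) lies 19 mm behind it (arm.tcp_to_grasp is the z of the grasp point in the tool frame, in m); z points along the fingers, y is the line along which they close (so a half turn about z gives the same grasp; the last joint's range is limited). The gripper opens to 92 mm and grips with 3 to 60 N. Pads are 19 mm wide; open, the fingers measure 130 mm over their backs; the gripper's body (75 mm by 190 mm) begins 47 mm behind the grasp point.
Start: joints at [1.112, 0.434, 0.025, 1.573, -0.012, 1.134, -0.075], TCP at [0.218, -0.586, 0.227] pointing down, gripper open.
Joint ranges: [-2.62, 2.62], [-0.44, 2.09], [-1.27, 1.32], [0.08, 2.57], [-1.32, 4.46], [0.12, 2], [-2.74, 2.74]. Speed limits (rad/s): [2.22, 2.22, 3.01, 3.01, 3.14, 3.14, 3.14].

## Interface

Orientations are given as a rotation vector (axis times angle).
In Python, from cell import readout, vision, sign_off, arm gives the robot as it stands. The module is installed in compiled form; this text tells all that it offers.
- The arm moves only by the shell command python3 -m creep 'ROWS' [FORCE]. ROWS is JSON, a list of rows, each a list of 5 numbers: the shift along the tool's x, y, z in units of 4 cm (1.0 is 4 cm), then the turn about the tool's z in units of 4 degrees (1.0 is 4 degrees), then the opening, from 0 (shut) to 1 (fully open). A call has 1 to 12 rows; each row shifts and turns the commanded pose from where the row before left it, along the tool's axes as they then stand; what a row does not reach is not made up. A row lasts 1/8 s, in which the tool goes at most 62.5 mm and 10.7 degrees, less where a joint would pass 70% of its speed; a pose out of reach is approached as far as the arm can. A call with a number of a shift or a turn outside -1 to 1 is refused whole. A call with a gripper value outside its range is refused whole. The fingers move at their own pace and stop on an object; FORCE is the grip in N (left out, the last holds). Time passes only in rows, so rows that do not move let the fingers close. It gives the time, the measured TCP pose, the force, the opening and the grip force at its end, in the units of the state.
- readout.observe(): the state, without advancing time (a new reading comes with each control period).
- vision.get_image(name): name is "scene" or "top"; returns a dict with "pixels" (480x640x3 uint8, blue, green, red), "z_map" (480x640 float32, m along the optical axis (not along the pixel's ray), 0 where there is no reading), "camera_matrix" (3x3 intrinsics, pixels), "k1" (the pictures are not rectified: a ray, as slopes to the right and down, at radius r is drawn at 1 + k1 r^2 times it, then the intrinsics apply), "position" and "rotation" of the camera in the world. Camera axes: x right, y up, looking along -z (the intrinsics and any distortion apply to the point x, -y, -z); pixel columns grow to the right and rows downward; lengths in m; the calibration is good to about 2 mm. A picture is of the moment at which its call begins.
- sign_off(): hands the job in; it is judged then, once.
The state is a dict: "clock": time; "joints": joint angles; "dq": joint speeds; "joint_efforts": joint torques, N m; "position": TCP position; "ee_rot": TCP orientation; "force": force on the tool from outside, world axes, zero at the start; "ft_torque": the same for the moment, N m; "width": opening from 0.0 (shut) to 1.0 (fully open); "gripper_force": force on a finger pad.
Only numpy, scipy, OpenCV 4.12 (cv2) and the standard library are available. Lean on these libraries where they do the work, as an engineer would, in place of code of your own. Each camera call takes 0.05 s, during which the arm holds its last target. There are 200 camera calls.

## Task

The yellow rack of tubes stands in the entry of the low white chute, and the sprung gate across the chute shuts it out. With one fingertip, swing the gate's long bar, which runs along the right side of the chute, outwards and keep it held open while you push the rack along the chute, past the gate, until it stands fully home against the end stop; then let the gate spring shut behind it. Nothing is lifted, the gate must not press on the rack at any time, and the other things on the worktop stay where they are.

Things in the scene. Friction and masses are not known exactly. Their poses are not given: they have to be found in the camera images.
- chute: White plate 6 mm thick fixed to the worktop, with two aluminium guide rails (87 mm apart, to z = 20 mm only; the right one has a gap at the gate), an end stop and the gate. Spans x -245 to 150, y -70 to 70 mm. Origin: on the worktop (z = 0), on the centre line, below the shut gate plate's face that looks to the entry; x points along the chute from entry to end stop, y left, z up.
- end_stop (a point): Middle of the end stop's face, at chute x = 135 mm, y = 0, z = 24 mm; the stop is 99 mm wide, its top at z = 42 mm. The rack is home when its front face touches this face (rack origin then at chute x = 74 mm).
- rack: Yellow microtube rack with some capped tubes, 122 mm long (x), 82 mm wide (y), 0.10 to 0.21 kg, loose on the chute's plate between the rails before the gate, x axis along the chute's. Origin: centre of its underside (z = 6 mm); rear face at x = -60, front face at x = +61 mm. Frame 46 mm high, caps reach 59 mm.
- rack_rear (a point): Where to push the rack: middle of the upper edge band of its rear face. The band spans z = 46 to 52 mm in the world and the rack's whole width; below it the face is open down to z = 15 mm.
- gate (a joint): Gate angle, rad: 0 shut, grows as the bar swings outwards (to the chute's right, -y), at most 0.40. It clears the rack from 0.10 on. A spring shuts it (0.30 N m shut, plus 0.6 N m/rad: about 1 N at the bar's free end). Bar and gate plate are one piece. Pushing the rack against the shut gate only locks it.
- gate_hinge (a point): Top of the gate's upright hinge, at chute x = 190, y = -59 mm, z = 63 mm (beyond the end stop, right of the chute). From here the bar runs back along the chute's right side.
- gate_tip (a point): Inner end of the gate plate, on its face towards the entry (shut: chute x = 0, y = -27 mm, z = 17 mm). The plate, 6 mm thick, z = 9 to 25 mm, hangs under the bar and reaches from it into the chute, in front of the rack's front right corner. Fingers with tips at z = 28 to 42 mm pass over plate and rails and still meet both the bar and the rack's upper band.
- bar_end (a point): Free end of the gate's bar, on its inner face, at z = 45 mm. The aluminium bar is 6 mm thick, z = 30 to 60 mm, and 430 mm long from hinge to this end, which lies behind the rack's rear. Shut, it is parallel to the chute, its inner face at chute y = -56 mm and this end at x = -240 mm; push its inner face outwards and slide along it.
- timer: Bystander: white bench timer 62x62x20 mm, left of the chute. Origin under its centre.
- small_beaker: Bystander: small clear beaker 62x58x63 mm, left of the chute. Origin under its centre.
- brown_bottle: Bystander: brown reagent bottle with white cap, 42x44x76 mm, behind the chute's entry. Origin under its centre.
- marker: Bystander: capped marker pen 13x140x12 mm lying behind the chute's entry. Origin under its centre, y along it.
- phone: Bystander: phone 142x70x9 mm lying left of the chute's entry. Origin under its centre.

How it is judged:
On the way, in this order (a step that is already met when the one before it is completed fails the run):
1. a finger holds the gate open (over 0.09 rad) while the rack still stands wholly before it (value of joint gate above 0.09 rad and contact force between the fingers and gate above 0.2 N and x of rack in the frame of chute below -0.061 m), for 0.1 s.
2. the rack is halfway past the gate while a finger holds the gate open (value of joint gate above 0.09 rad and contact force between the fingers and gate above 0.2 N and x of rack in the frame of chute between -0.02 and 0.04 m), for 0.1 s.
At the end, for the whole second after the job is handed in: The rack stands upright on the chute's plate between the rails, within 5 mm of touching the end stop, at rest, and the gate is shut behind it (under 0.02 rad) (x of rack in the frame of chute between 0.069 and 0.079 m and y of rack in the frame of chute between -0.006 and 0.006 m and angle between the x axis of rack and the x axis of chute, either way round below 0.08 rad and height (world z) of rack below 0.009 m and angle between rack's own z axis and vertical below 0.05 rad and value of joint gate below 0.02 rad and linear speed of rack below 0.01 m/s).
It fails at once if the gate presses on the rack, or the rack is pushed against the gate (over 1.5 N) (contact force between gate and rack above 1.5 N).
It fails at once if the rack is lifted more than 12 mm or tipped more than 0.25 rad (height (world z) of rack above 0.018 m or angle between rack's own z axis and vertical above 0.25 rad).
It fails at once if one of the bystanders (timer, beaker, brown bottle, marker, phone) is moved more than 20 mm (distance of any of timer, small_beaker, brown_bottle, marker, phone from where it was at the start of the episode above 0.02 m).
It also fails if it takes over 38 s, if anything falls off the work surface, if the arm or the gripper's body presses on something with over 40 N, if the wrist force passes 120 N, or if a joint passes its speed limit or range.

## Working session

There is one attempt and no reset: what is moved stays moved. The work goes in short steps, Python scripts to look and compute and a shell command to move; the robot and the scene stay as the last step left them, time stands still between calls to the robot, and variables do not carry over. Pictures are saved under pics/ and viewed, at most 10 in all, crops included, and the job is handed in when it is done.

```bash
mkdir -p pics; ls; python3 - <<'E'
from cell import readout, vision, arm
import cv2,numpy as np,pickle
print(readout.observe()); print(arm.tcp_to_grasp)
for n in("scene","top"):
    d=vision.get_image(n); pickle.dump(d,open(f"pics/{n}0.pkl","wb")); cv2.imwrite(f"pics/{n}0.png",d["pixels"])
    print(n,d["camera_matrix"],d["k1"],d["position"],d["rotation"])
E
```

```text
pics
{'clock': 0.0, 'joints': array([ 1.11243766,  0.43521205,  0.02499052,  1.57407529, -0.01157937,
        1.13397023, -0.07510024]), 'dq': array([-0.00085356,  0.00057295,  0.00181684, -0.00186777,  0.00076006,
        0.00017419, -0.00022477]), 'joint_efforts': array([-7.84343192e-04, -6.67856169e+01,  9.85011309e-01, -3.14462149e+01,
       -6.05906406e-02,  4.30363964e-02,  2.39827123e-04]), 'position': array([ 0.21745   , -0.58543107,  0.22596039]), 'ee_rot': array([-3.09060774e+00, -5.55505039e-01,  6.73978413e-04]), 'force': array([-0.01560852, -0.41425853,  0.50476006]), 'ft_torque': array([-0.00454334,  0.05099173,  0.00127585]), 'gripper_force': 0.0, 'width': 0.9971034198366042}
-0.0188
scene [[532.60289305   0.         322.22936758]
 [  0.         532.60289305 233.98392986]
 [  0.           0.           1.        ]] -0.0973240922352421 [-0.17205014  0.67931764  0.69190541] [ 0.57345436 -0.94975916 -1.91984977]
top [[489.93692085   0.         319.9867478 ]
 [  0.         489.93692085 232.41165278]
 [  0.           0.           1.        ]] -0.1237185625557073 [0.30588192 0.26415387 1.19313071] [ 0.16616797 -0.16293972 -1.54716155]
```

View pics/top0.png

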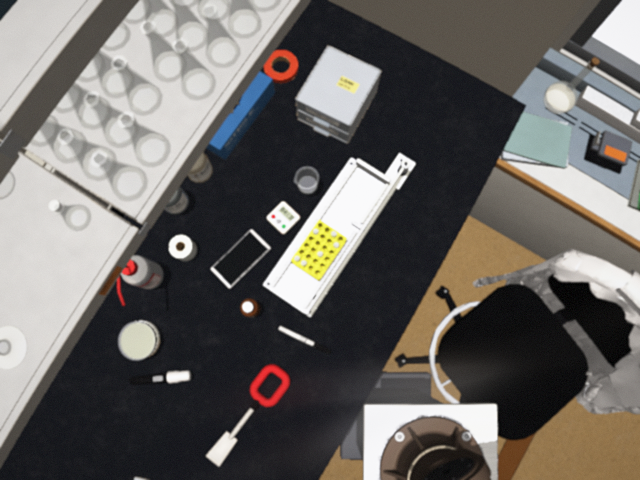

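View pics/scene0.png

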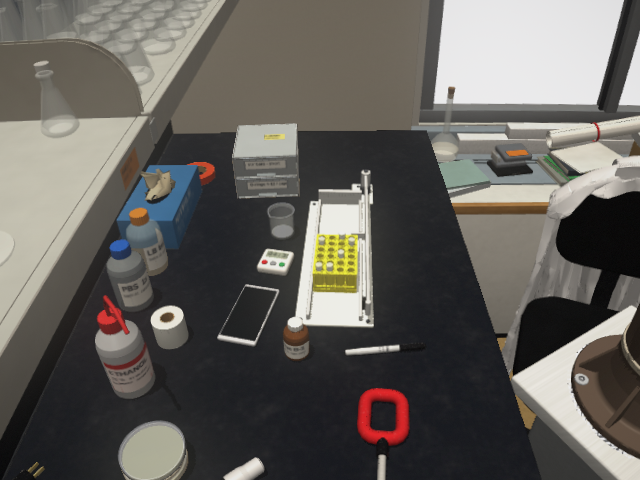

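Top view: the chute's entry end is at about (288,298), the hinge at (402,165), the rack at (320,250) and the bar on the lower-right side. The robot base is at the bottom, around (430,450). The scene view agrees. Next I measure the chute frame.

```bash
cat > h.py <<'E'
import numpy as np,cv2
from scipy.spatial.transform import Rotation as R
def cloud(d):
    K=d["camera_matrix"];v,u=np.mgrid[0:480,0:640]
    p=cv2.undistortPoints(np.stack([u.ravel(),v.ravel()],1).astype(float)[:,None],K,np.array([d["k1"],0,0,0,0.]))[:,0]
    z=d["z_map"].ravel().astype(float)
    c=np.stack([p[:,0]*z,-p[:,1]*z,-z],1)
    rot=np.array(d["rotation"]); Rm=rot if rot.shape==(3,3) else R.from_rotvec(rot).as_matrix()
    w=c@Rm.T+d["position"]; w[z==0]=np.nan
    return w.reshape(480,640,3)
E
python3 - <<'E'
import pickle
from h import *
for n in("top","scene"):
    d=pickle.load(open(f"pics/{n}0.pkl","rb"));W=cloud(d);px=d["pixels"].astype(int)
    hsv=cv2.cvtColor(d["pixels"],cv2.COLOR_BGR2HSV)
    rx=slice(130,335) if n=="top" else slice(150,330)
    m=np.zeros((480,640),bool)
    m[(slice(140,330),slice(255,425)) if n=="top" else (slice(160,335),slice(295,385))]=1
    table=W[300:310,420:425] if n=="top" else W[300:310,420:425]
    print(n,"table z",np.nanmedian(table[...,2]))
    yel=m&(hsv[...,0]>22)&(hsv[...,0]<35)&(hsv[...,1]>120)&(hsv[...,2]>100)
    Y=W[yel]; print("yellow",len(Y),np.nanpercentile(Y[:,2],[5,50,95])); Yt=Y[(Y[:,2]>.044)]
    print(cv2.minAreaRect((Yt[:,:2]*1000).astype(np.float32)), )
    pl=m&(px.min(2)>120)&(W[...,2]<.014)&(W[...,2]>.0); P=W[pl]
    # keep largest comp
    c,l,s,_=cv2.connectedComponentsWithStats(pl.astype(np.uint8)); k=1+np.argmax(s[1:,4]); P=W[l==k]
    print("plate",len(P),np.nanmedian(P[:,2]),cv2.minAreaRect((P[:,:2]*1000).astype(np.float32)))
    b=m&~yel&(W[...,2]>.054)&(W[...,2]<.075)&(px.min(2)>90); 
    c,l,s,_=cv2.connectedComponentsWithStats(b.astype(np.uint8))
    for k in range(1,c):
        if s[k,4]>15:
            B=W[l==k]; print("hi",s[k],np.median(B[:,2]),cv2.minAreaRect((B[:,:2]*1000).astype(np.float32)))
E
```

```text
top table z -0.8994826370252693
yellow 1495 [0.00885168 0.05058494 0.05544957]
((508.4366760253906, 271.74462890625), (78.84510040283203, 119.64964294433594), 56.774192810058594)
plate 6007 0.005786376590704911 ((589.1110229492188, 218.08026123046875), (149.86944580078125, 481.8258972167969), 56.27671813964844)
hi [305 160 105 154 518] 0.05989949598637023 ((546.239501953125, 180.42080688476562), (20.69563102722168, 442.9335021972656), 56.53071212768555)
hi [294 167  25  22 129] 0.06150322984067991 ((682.8383178710938, 302.9518737792969), (54.41766357421875, 56.43785095214844), 72.5742416381836)
hi [310 229   8   6  29] 0.06345581235894615 ((550.8323364257812, 282.58587646484375), (16.327863693237305, 12.357194900512695), 65.46359252929688)
hi [331 231   6   6  27] 0.06387104060619109 ((544.9678955078125, 236.61158752441406), (11.631269454956055, 12.063437461853027), 1.2756223678588867)
hi [333 242   7   6  29] 0.06455398865437356 ((518.1361083984375, 231.81092834472656), (13.697174072265625, 12.325071334838867), 68.85468292236328)
hi [317 251   6   6  27] 0.06409961350951443 ((496.22
[... 1175 characters left out ...]
636164634534711 ((518.7907104492188, 233.27871704101562), (11.239120483398438, 13.651937484741211), 76.99992370605469)
hi [338 249   6   9  44] 0.06434689136713145 ((496.9883728027344, 270.42706298828125), (9.436230659484863, 13.788980484008789), 58.93409729003906)
hi [315 262   7   8  47] 0.0649730595740663 ((488.391845703125, 323.38427734375), (10.101045608520508, 21.483367919921875), 67.2987060546875)
hi [326 262   7   9  50] 0.06441972487953485 ((474.9466247558594, 308.34844970703125), (13.639716148376465, 12.206583976745605), 5.336314678192139)
hi [295 323  10   9  39] 0.07043576934177542 ((365.6590270996094, 424.329833984375), (7.867522716522217, 32.537906646728516), 38.13469696044922)
```

```bash
cat >> h.py <<'E'
def frame(bx,by,yaw):  # world of chute point & inverse, mm
    c,s=np.cos(yaw),np.sin(yaw); M=np.array([[c,-s],[s,c]]); return M
E
python3 - <<'E'
import pickle
from h import *
yaw=np.radians(-33.5);M=frame(0,0,yaw);o=np.array([593,220.])
for n in("top","scene"):
    d=pickle.load(open(f"pics/{n}0.pkl","rb"));W=cloud(d)*1000;px=d["pixels"].astype(int)
    C=(W[...,:2]-o)@M; z=W[...,2]; x,y=C[...,0],C[...,1]
    hsv=cv2.cvtColor(d["pixels"],cv2.COLOR_BGR2HSV)
    yel=(hsv[...,0]>22)&(hsv[...,0]<35)&(hsv[...,1]>120)
    b=(z>56)&(z<64)&(abs(y+59)<15)&(x>-260)&(x<160)&~yel
    k=np.polyfit(x[b],y[b],1); print(n,"bar slope",k,"y width",np.percentile(y[b]-np.polyval(k,x[b]),[5,95]),"xmin",np.sort(x[b])[[0,3]],"post",np.percentile(x[(z>56)&(z<68)&(abs(y+59)<25)&(x>120)&(x<240)],[1,99]))
    t=yel&(z>44)&(z<56)&(abs(x+99)<90)&(abs(y)<60)
    print("rack",np.percentile(x[t],[.5,50,99.5]),np.percentile(y[t],[.5,50,99.5]))
    p=(z>3)&(z<10)&(px.min(2)>110)&(abs(y)<90)
    q=p&(abs(x+210)<60); print("plate xmin",np.percentile(x[q],1),"y",np.percentile(y[q],[1,99]), "y far",np.percentile(y[p&(x>20)&(x<120)],[1,99]))
    e=(z>36)&(z<46)&(abs(y)<60)&(x>110)&(x<170); print("stop x",np.percentile(x[e],[2,98]),"y",np.percentile(y[e],[2,98]),e.sum())
    r=(z>16)&(z<23)&(abs(y)<60)&(x>-230)&(x<120); print("rails y",np.percentile(y[r&(y>0)],[5,50,95]),np.percentile(y[r&(y<0)],[5,50,95]))
E
```

```text
top bar slope [ 1.34362951e-02 -6.07937396e+01] y width [-2.76453174  2.83666284] xmin [-238.61110232 -236.73415977] post [120.81424246 203.75153964]
rack [-158.11362975 -100.00075561  -40.3309181 ] [-42.97177789  -3.9235939   35.52921275]
plate xmin -239.8176979820054 y [-73.61270597  62.98882311] y far [-70.04871636  67.88079255]
stop x [137.76917136 148.34092785] y [-48.05756829  46.12504922] 171
rails y [13.42567969 43.25891084 47.35082086] [-53.01828649 -48.34630213 -21.94282042]
scene bar slope [ 1.07936226e-02 -6.00946090e+01] y width [-2.76143596  2.72528118] xmin [-240.86176349 -240.10202623] post [123.16204361 199.91488327]
rack [-159.51747973 -105.95910034  -39.55519103] [-41.30695417  -2.31779605  38.74039321]
plate xmin -241.4267867777636 y [-71.82432579  64.81811143] y far [-69.22508719  68.29017898]
stop x [134.18989244 148.57921946] y [-45.94374644  46.6102591 ] 180
rails y [10.30957652 43.54613838 47.38617962] [-53.48665022 -47.84448096  -8.39025524]
```

```bash
python3 -m creep '[[-0.1,0,0,0,0.75],[0.5,-0.5,0,0,0.75],[1,-1,0,0,0.75],[1,-1,0,0,0.75],[1,-1,0,0,0.75],[1,-1,0,0,0.75],[1,-1,0,0,0.75],[0.6,-1,0,0,0.75],[0.3,-1,0,0,0.75],[0.3,-1,0,0,0.75],[0,-1,0,0,0.75],[0,-1,0,0,0.75]]'
```

```text
clock: 1.6
position: [0.3183, -0.0992, 0.2268]
ee_rot: [3.092, 0.556, 0.0]
force: [0.1, -0.1, 0.3]
width: 0.748
gripper_force: 0.0
```

```bash
python3 -m creep '[[0.3,-0.9,0,0,0.75],[0.7,-0.9,0,0,0.75],[0.7,-0.9,0,0,0.75],[0.7,-0.9,0,0,0.75],[0.7,-0.9,0,0,0.75],[0.7,-0.9,0,0,0.75],[0.7,-0.9,0,0,0.75],[0.7,-0.9,0,0,0.75],[0.7,-0.9,0,0,0.75],[0.5,-0.9,0,0,0.75],[0,0,0,-0.5,0.75],[0,0,0,-1,0.75]]' && python3 -m creep '[[0,0,0,-1,0.75],[0,0,0,-1,0.75],[0,0,0,-1,0.75],[0,0,0,-1,0.75],[0,0,0,-1,0.75],[0,0,0,-1,0.75],[0,0,0,-1,0.75],[0,0,0,-1,0.75],[0,0,0,-1,0.75],[0,0,0,-1,0.75],[0,0,0,-1,0.75],[0,0,0,-1,0.75]]' && python3 -m creep '[[0,0,0,-1,0.75],[0,0,0,-1,0.75],[0,0,0,-1,0.75],[0,0,0,-1,0.75],[0,0,0,-1,0.75],[0,0,0,-1,0.75],[0,0,0,-1,0.75],[0,0,0,-1,0.75],[0,0,0,-1,0.75],[0,0,0,-1,0.75],[0,0,0,-1,0.75],[0,0,0,-1,0.75]]' && python3 -m creep '[[0,0,0,-1,0.75],[0,0,0,-1,0.75],[0,0,0,-1,0.75],[0,0,0,-1,0.75],[0,0,0,-1,0.75],[0,0,0,-1,0.75],[0,0,0,-0.2,0.75],[0,0,0,0,0.75]]'
cat >> h.py <<'E'
def where(v=True):
    from cell import readout
    s=readout.observe(); M=frame(0,0,np.radians(-32.8)); c=(s["position"][:2]*1000-[593,218.3])@M
    t=R.from_rotvec(s["ee_rot"]).as_matrix()
    print("chute TCP",c.round(1),"z",round(s["position"][2]*1000,1),"toolx yaw in chute",round(np.degrees(np.arctan2(t[1,0],t[0,0]))+32.8,2),"tilt",t[2].round(3),"F",(np.r_[s["force"][:2]@M,s["force"][2]]).round(2),"w",round(s["width"],3),"t",s["clock"],"q",s["joints"].round(2))
E
python3 - <<'E'
from h import *; where()
from cell import vision
d=vision.get_image("top"); cv2.imwrite("pics/t1.png",cv2.resize(d["pixels"][140:340,220:440],None,fx=2.7,fy=2.7))
E
```

```text
clock: 3.1
position: [0.4334, 0.3258, 0.2263]
ee_rot: [3.057, 0.721, -0.001]
force: [-1.0, -0.2, -0.8]
width: 0.749
gripper_force: 0.0
clock: 4.6
position: [0.4338, 0.3248, 0.2266]
ee_rot: [2.5, 1.9, -0.001]
force: [-0.3, -0.6, 0.1]
width: 0.75
gripper_force: 0.0
clock: 6.1
position: [0.4338, 0.3248, 0.2265]
ee_rot: [1.511, 2.753, -0.002]
force: [-0.3, 0.4, -0.2]
width: 0.752
gripper_force: 0.0
clock: 7.1
position: [0.4337, 0.3257, 0.2266]
ee_rot: [0.89, 3.013, -0.001]
force: [-0.3, 0.3, -0.6]
width: 0.749
gripper_force: 0.0
chute TCP [-192.    4.] z 226.6 toolx yaw in chute 179.89 tilt [-0.001 -0.    -1.   ] F [-0.44  0.11 -0.59] w 0.749 t 7.1 q [ 0.06  0.57 -1.19  1.71  0.56  1.25 -0.27]
```

```bash
python3 -m creep '[[0.05,0.08,0.5,0,0.75],[0,0,0.8,0,0.75],[0,0,0.8,0,0.75],[0,0,0.8,0,0.75],[0,0,0.4,0,0.75],[0,0,0.2,0,0.75],[0,0,0,0,0.75]]'
python3 - <<'E'
from h import *; where()
from cell import vision
import pickle
d=vision.get_image("scene"); pickle.dump(d,open("pics/s2.pkl","wb"));a=d["pixels"][160:360,260:420]; d=vision.get_image("top");b=d["pixels"][150:350,240:400]; pickle.dump(d,open("pics/t2.pkl","wb"))
cv2.imwrite("pics/t2.png",cv2.resize(np.hstack([a,b]),None,fx=2.5,fy=2.5,interpolation=2))
E
```

```text
clock: 8.02
position: [0.4335, 0.3304, 0.0868]
ee_rot: [-0.887, -3.014, -0.0]
force: [-0.9, -0.7, 0.4]
width: 0.747
gripper_force: 0.0
chute TCP [-194.8    7.8] z 86.8 toolx yaw in chute 179.99 tilt [ 0.  0. -1.] F [-0.43 -1.08  0.37] w 0.747 t 8.025 q [-0.04  0.72 -1.06  1.87  0.74  1.01 -0.42]
```

View pics/t2.png

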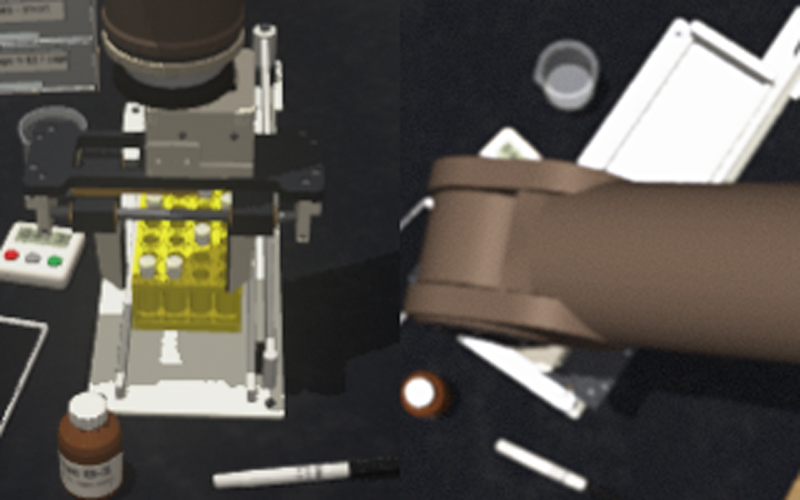

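The picture (left half: scene) shows the fingers with tips at about (105,285) and (240,290), hovering above the entry. The rack is undisturbed, and the bar is right of the right finger. I check the finger positions by depth.

```bash
python3 - <<'E'
import pickle
from h import *
M=frame(0,0,np.radians(-32.8));d=pickle.load(open("pics/s2.pkl","rb"));W=cloud(d)*1000;C=(W[...,:2]-[593,218.3])@M;z=W[...,2]
x,y=C[...,0],C[...,1]
f=(z>88)&(z<120)&(x<-150)&(x>-260)&(abs(y)<90)
for s in(f&(y>7),f&(y<7)): print(s.sum(),np.percentile(x[s],[2,50,98]).round(),np.percentile(y[s],[2,50,98]).round(),np.percentile(z[s],[1,50]).round())
hsv=cv2.cvtColor(d["pixels"],cv2.COLOR_BGR2HSV);t=(hsv[...,0]>22)&(hsv[...,0]<35)&(hsv[...,1]>120)&(z>44)&(z<56)&(abs(y)<60)
print("rack",np.percentile(x[t],[1,99]),np.percentile(y[t],[1,99]))
b=(z>50)&(z<63)&(abs(y+59)<12)&(x<-170)&(x>-250); print("bar",np.percentile(x[b],1),np.percentile(y[b],[5,95]))
E
```

```text
139 [-207. -205. -193.] [42. 48. 58.] [ 91. 107.]
120 [-207. -205. -202.] [-44. -35. -28.] [ 89. 107.]
rack [-160.09299725  -46.22295698] [-26.86605043  41.33804405]
bar -242.3977927703585 [-61.65763665 -55.17988268]
```

```bash
python3 -m creep '[[0,0,0.6,0,0.75],[0,0,0.5,0,0.75],[0,0,0.2,0,0.75],[0,-0.1,0,0,0.75],[0,-0.2,0,0,0.75],[0,-0.2,0,0,0.75],[0,-0.2,0,0,0.75],[0,-0.2,0,0,0.75],[0,-0.2,0,0,0.75],[0,-0.2,0,0,0.75],[0,-0.2,0,0,0.75],[0,0,0,0,0.75]]'
python3 - <<'E'
from h import *; where()
from cell import vision
import pickle
d=vision.get_image("scene"); pickle.dump(d,open("pics/s3.pkl","wb"));a=d["pixels"][160:360,260:420]
cv2.imwrite("pics/t3.png",cv2.resize(a,None,fx=3,fy=3,interpolation=2))
M=frame(0,0,np.radians(-32.8));W=cloud(d)*1000;C=(W[...,:2]-[593,218.3])@M;z=W[...,2];x,y=C[...,0],C[...,1]
b=(z>56)&(z<63)&(y<-60)&(y>-160)&(x<-190)&(x>-290);print("bar",x[b].min(),np.median(x[b]),np.median(y[b]))
E
```

```text
clock: 9.62
position: [0.4007, 0.2791, 0.0347]
ee_rot: [-0.888, -3.014, 0.001]
force: [0.6, 1.2, 0.3]
width: 0.747
gripper_force: 0.5
chute TCP [-194.6  -53. ] z 34.7 toolx yaw in chute 179.98 tilt [-0.    -0.001 -1.   ] F [-0.17  1.32  0.28] w 0.747 t 9.625 q [-0.    0.72 -1.01  2.04  0.82  0.86 -0.5 ]
bar -239.77098676237574 -209.69237309652732 -109.68401212453774
```

View pics/t3.png

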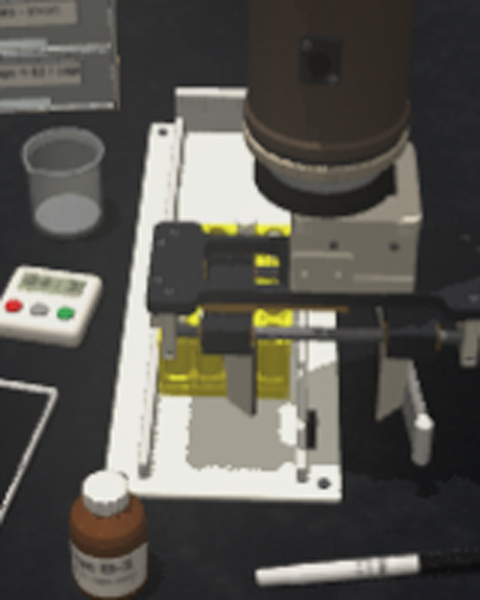

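The bar is held open at (415,420), about 0.127 rad, and the left finger at (240,400) is behind the middle of the rack. Now I push.

```bash
python3 -m creep '[[-0.2,0,0,0,0.75],[-0.2,0,0,0,0.75],[-0.2,0,0,0,0.75],[-0.2,0,0,0,0.75],[-0.2,0,0,0,0.75],[-0.2,0,0,0,0.75],[-0.2,0,0,0,0.75],[-0.2,0,0,0,0.75],[-0.2,0,0,0,0.75],[-0.2,0,0,0,0.75],[0,0,0,0,0.75]]'
python3 - <<'E'
from h import *; where()
from cell import vision
d=vision.get_image("scene"); a=d["pixels"][160:360,260:420]
cv2.imwrite("pics/t4.png",cv2.resize(a,None,fx=3,fy=3,interpolation=2))
M=frame(0,0,np.radians(-32.8));W=cloud(d)*1000;C=(W[...,:2]-[593,218.3])@M;z=W[...,2];x,y=C[...,0],C[...,1]
b=(z>56)&(z<63)&(y<-60)&(y>-180)&(x<-190)&(x>-290);print("bar",np.median(x[b]),np.median(y[b]),"th",(-np.median(y[b])-59)/(190-np.median(x[b])))
hsv=cv2.cvtColor(d["pixels"],cv2.COLOR_BGR2HSV);t=(hsv[...,0]>22)&(hsv[...,0]<35)&(hsv[...,1]>120)&(z>44)&(z<56)&(abs(y)<60)
print("rack",np.percentile(x[t],[1,99]),np.percentile(y[t],[1,99]))
E
```

```text
clock: 11.05
position: [0.4691, 0.2358, 0.0347]
ee_rot: [0.889, 3.013, -0.0]
force: [0.8, 1.6, 0.1]
width: 0.75
gripper_force: 0.7
chute TCP [-113.6  -52.4] z 34.7 toolx yaw in chute 179.91 tilt [-0.001  0.    -1.   ] F [-0.2   1.72  0.13] w 0.75 t 11.05 q [ 0.12  0.76 -1.01  1.95  0.83  0.91 -0.33]
bar -218.23441794964444 -124.14378592884253 th 0.15957445787159963
rack [-104.06301762   15.49732577] [-37.55773417  41.69998343]
```

View pics/t4.png

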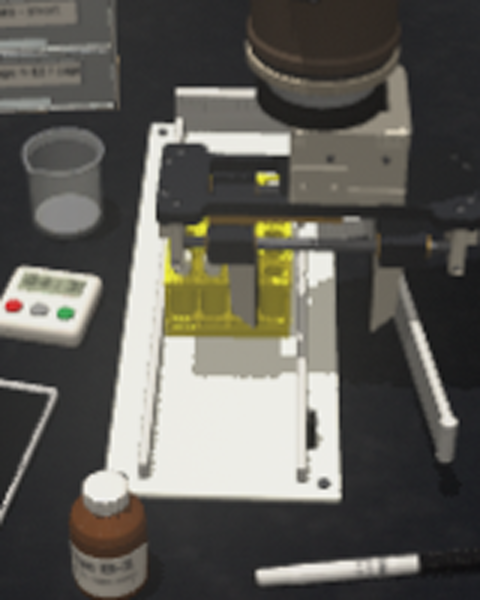

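The rack (rear edge at (230,335)) moves straight along the chute, its rear at chute x = -104 mm. The gate is wide open at 0.16 rad. I continue.

```bash
python3 -m creep '[[-0.2,0,0,0,0.75],[-0.2,0,0,0,0.75],[-0.2,0,0,0,0.75],[-0.2,0,0,0,0.75],[-0.2,0,0,0,0.75],[-0.2,0,0,0,0.75],[-0.2,0,0,0,0.75],[-0.2,0,0,0,0.75],[-0.2,0,0,0,0.75],[-0.2,0,0,0,0.75],[-0.2,0,0,0,0.75],[0,0,0,0,0.75]]'
cat > look.py <<'E'
from h import *; where()
import sys
from cell import vision
d=vision.get_image("scene"); a=d["pixels"][160:360,260:420]
cv2.imwrite(sys.argv[1],cv2.resize(a,None,fx=3,fy=3,interpolation=2))
M=frame(0,0,np.radians(-32.8));W=cloud(d)*1000;C=(W[...,:2]-[593,218.3])@M;z=W[...,2];x,y=C[...,0],C[...,1]
b=(z>56)&(z<63)&(y<-50)&(y>-200)&(x<-150)&(x>-290);print("bar",np.median(x[b]),np.median(y[b]),"th",(-np.median(y[b])-59)/(190-np.median(x[b])))
hsv=cv2.cvtColor(d["pixels"],cv2.COLOR_BGR2HSV);t=(hsv[...,0]>22)&(hsv[...,0]<35)&(hsv[...,1]>120)&(z>44)&(z<56)&(abs(y)<60)
print("rack",np.percentile(x[t],[1,99]),np.percentile(y[t],[1,99]))
E
python3 look.py pics/t5.png
```

```text
clock: 12.6
position: [0.5432, 0.188, 0.0346]
ee_rot: [0.889, 3.012, -0.0]
force: [2.3, 1.7, -0.1]
width: 0.75
gripper_force: 1.0
chute TCP [-25.4 -52.5] z 34.6 toolx yaw in chute 179.91 tilt [-0.001  0.    -1.   ] F [ 1.04  2.73 -0.08] w 0.75 t 12.6 q [ 0.22  0.81 -0.99  1.83  0.83  0.97 -0.15]
bar -195.30552492470645 -147.77658088868174 th 0.2304056784704289
rack [-15.9773596   65.30316885] [-37.89663992  41.21559308]
```

```bash
python3 -m creep '[[-0.2,0,0,0,0.75],[-0.2,0,0,0,0.75],[-0.15,0,0,0,0.75],[-0.1,0,0,0,0.75],[0,0,0,0,0.75]]'; python3 - <<'E'
from h import *; where()
E
python3 -m creep '[[-0.05,0,0,0,0.75],[-0.03,0,0,0,0.75],[0,0,0,0,0.75]]'; python3 look.py pics/t6.png
```

```text
clock: 13.28
position: [0.5646, 0.1743, 0.0347]
ee_rot: [0.888, 3.013, 0.0]
force: [1.0, 2.3, -0.5]
width: 0.752
gripper_force: 1.2
chute TCP [ -0.  -52.4] z 34.7 toolx yaw in chute 179.95 tilt [-0.  0. -1.] F [-0.38  2.5  -0.49] w 0.752 t 13.275 q [ 0.24  0.83 -0.99  1.79  0.83  1.   -0.09]
clock: 13.65
position: [0.5667, 0.1729, 0.0347]
ee_rot: [-0.887, -3.014, 0.0]
force: [-1.4, 2.3, 0.2]
width: 0.749
gripper_force: 1.5
chute TCP [  2.5 -52.4] z 34.7 toolx yaw in chute 179.99 tilt [ 0. -0. -1.] F [-2.45  1.2   0.2 ] w 0.749 t 13.65 q [ 0.24  0.83 -0.99  1.79  0.83  1.   -0.09]
bar -194.23687652685933 -161.5178250199886 th 0.26680891731853934
rack [10.57727934 95.97500151] [-39.19062729  40.95418286]
```

View pics/t6.png

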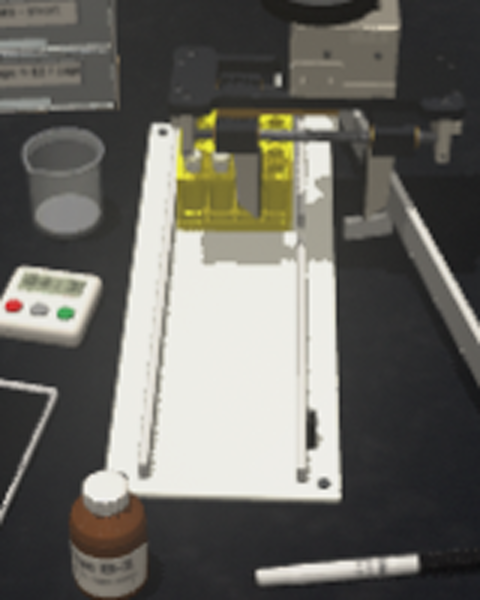

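The rack is near the stop, its rear edge at (235,228). The gate plate at (365,228) is outside, clear of the rack. I press on gently to confirm contact with the stop.

```bash
for i in 1; do python3 -m creep '[[-0.04,0,0,0,0.75],[0,0,0,0,0.75],[-0.04,0,0,0,0.75],[0,0,0,0,0.75]]' >/dev/null; python3 -c "from h import *; where()"; python3 -m creep '[[-0.05,0,0,0,0.75],[0,0,0,0,0.75]]'>/dev/null; done; python3 look.py pics/t7.png
```

```text
chute TCP [  5.8 -52.4] z 34.7 toolx yaw in chute 179.98 tilt [ 0.  0. -1.] F [-2.92  2.3   0.18] w 0.748 t 14.2 q [ 0.24  0.84 -0.99  1.78  0.83  1.   -0.08]
chute TCP [  6.1 -51.7] z 34.8 toolx yaw in chute 180.08 tilt [ 0.002  0.001 -1.   ] F [-6.91  2.8   0.72] w 0.752 t 14.45 q [ 0.24  0.84 -0.99  1.78  0.83  1.   -0.08]
bar -192.4633507249942 -162.02993634899335 th 0.26938512187818964
rack [14.60279845 98.62442449] [-37.13066865  41.40184142]
```

Force rises at x = 6 mm, so the rack is home (rear at 14.6 mm, expected 14). I back off a little and let the gate follow the finger shut.

```bash
python3 -m creep '[[0.1,0,0,0,0.75],[0.1,0,0,0,0.75],[0,0.2,0,0,0.75],[0,0.2,0,0,0.75],[0,0.2,0,0,0.75],[0,0.2,0,0,0.75],[0,0.2,0,0,0.75],[0,0.2,0,0,0.75],[0,0.2,0,0,0.75],[0,0.15,0,0,0.75],[0,0,0,0,0.75]]'; python3 look.py pics/t8.png
```

```text
clock: 15.88
position: [0.5981, 0.2267, 0.0347]
ee_rot: [0.887, 3.014, -0.0]
force: [-0.6, 0.1, 0.1]
width: 0.751
gripper_force: 0.0
chute TCP [-0.2  9.8] z 34.7 toolx yaw in chute 179.99 tilt [-0. -0. -1.] F [-0.55 -0.18  0.15] w 0.751 t 15.875 q [ 0.14  0.88 -0.97  1.66  0.82  1.06 -0.1 ]
bar -195.1819575523662 -58.43808990847526 th -0.0014588172693637772
rack [14.54535662 96.30380488] [-25.97385287  41.80130218]
```

View pics/t8.png

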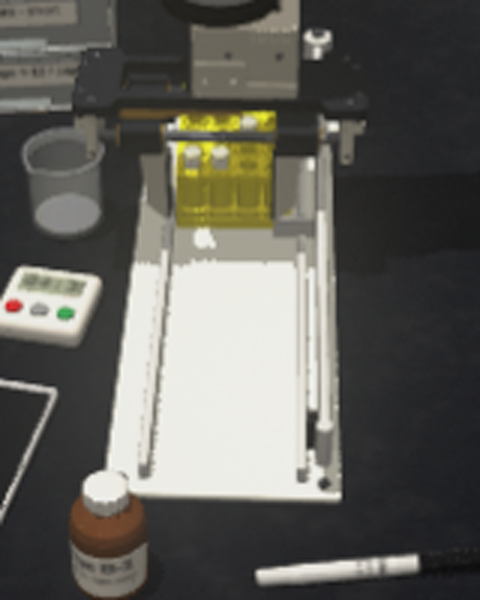

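The gate is shut: the bar runs parallel to the rail at (322,430) and the plate sits behind the rack at (290,228). The rack is home. I back away, lift and verify.

```bash
python3 -m creep '[[0.4,0,0,0,0.75],[0.8,0,0,0,0.75],[0.5,0,-0.4,0,0.75],[0,0,-0.8,0,0.75],[0,0,-0.8,0,0.75],[0,0,-0.8,0,0.75],[0,0,-0.4,0,0.75],[0,0,0,0,0.75]]'; python3 look.py pics/t9.png; python3 - <<'E'
import pickle
from h import *
from cell import vision
M=frame(0,0,np.radians(-32.8));d=vision.get_image("top");W=cloud(d)*1000;C=(W[...,:2]-[593,218.3])@M;z=W[...,2];x,y=C[...,0],C[...,1]
hsv=cv2.cvtColor(d["pixels"],cv2.COLOR_BGR2HSV);t=(hsv[...,0]>22)&(hsv[...,0]<35)&(hsv[...,1]>120)&(z>44)&(z<56)&(abs(y)<60)
print("top rack",np.percentile(x[t],[1,99]),np.percentile(y[t],[1,99]))
cv2.imwrite("pics/t10.png",cv2.resize(d["pixels"][130:350,200:440],None,fx=2.5,fy=2.5))
E
```

```text
clock: 16.92
position: [0.5411, 0.2637, 0.1639]
ee_rot: [0.887, 3.012, 0.002]
force: [-0.8, -0.4, -0.5]
width: 0.75
gripper_force: 0.0
chute TCP [-68.3  10.1] z 163.9 toolx yaw in chute 179.99 tilt [-0.001  0.001 -1.   ] F [-0.5  -0.79 -0.46] w 0.75 t 16.925 q [ 0.14  0.7  -1.09  1.65  0.67  1.2  -0.11]
bar -195.60600732213106 -58.41399448499632 th -0.0015197001703195316
rack [ 15.81095709 132.2693587 ] [-37.14935249  41.88713384]Traceback (most recent call last):
  File "<stdin>", line 6, in <module>
    return _quantile_unchecked(
        a, q, axis, out, overwrite_input, method, keepdims, weights)
    return _ureduce(a,
                    func=_quantile_ureduce_func,
    ...<5 lines>...
                    overwrite_input=overwrite_input,
                    method=method)
    r = func(a, **kwargs)
    result = _quantile(arr,
                       quantiles=q,
    ...<2 lines>...
                       out=out,
                       weights=wgt)
    slices_having_nans = np.isnan(arr[-1, ...])
                                  ~~~^^^^^^^^^
IndexError: index -1 is out of bounds for axis 0 with size 0
```

View pics/t9.png

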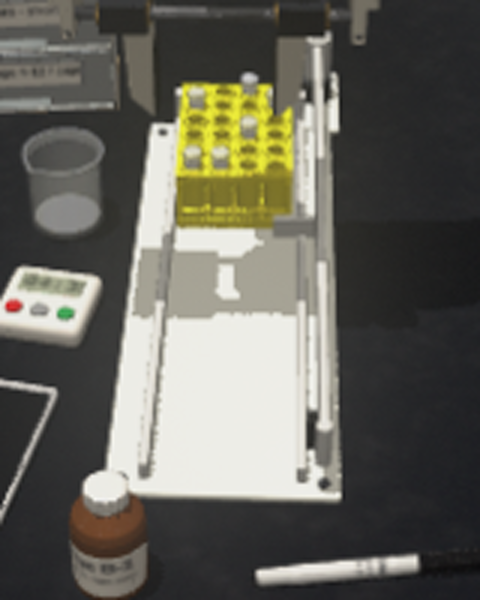

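The rack stands home against the stop with its rear at (230,225). The gate plate at (293,228) is shut behind it, and the bystanders are unmoved.

```bash
python3 -c "from cell import sign_off; print(sign_off())"
```

```text
the job is handed in; nothing more can be done
None
```

The rack stands home against the end stop, the gate has sprung shut behind it, the bystanders in view look unmoved, and the job was handed in at about 17 s of the 38 s allowed; no verdict was returned.

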